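Bring the burner cap round to the stove on the revolving parts tray

TASK

The stove's burner cup is bare and its cap, the large brass one, lies in one of the six bins of the revolving parts tray. With your fingertips push the tray round by its rim or its finger tabs until the bin with the large cap squarely faces the stove, its tab pointing straight at the middle of the burner, then take the hand away. Turn it gently, pick nothing up, leave every part in its bin and do not disturb the things lying on the bench.

Things in the scene. Friction and masses are not known exactly. Their poses are not given: they have to be found in the camera images.
- stove: Single-burner stove, sheet steel, fixed, 300 (x) x 290 (y) x 86 mm high; bare burner cup, 80 mm wide, 18 mm proud of the top, in its middle. Origin on the bench below the burner's middle; control knob on the -x side, y along the front. The tray stands on its -y side, its axis on the stove's y axis, 345 to 390 mm from the origin, so a bin faces the stove when it points along the stove's +y.
- carousel: Fixed grey foot of the revolving tray, 200 mm across; origin on the bench on the axis of rotation (ignore its yaw). The steel tray on it: underside 44, bin floor 50, rim and six radial dividers up to 85, middle knob up to 110 mm above the bench; outer radius 130 mm, rim wall 3 mm thick. Six equal wedge bins; the dividers meet the rim halfway between the finger tabs.
- tray (a joint): Turn of the tray since the start, rad, counterclockwise from above positive. Turns either way over a full turn; light friction (0.07 N m, 0.5 N at the rim) stops it almost at once when not pushed.
- cap_bin (a point): Outside of the rim, radius 130 mm, height 70 mm, at the root of the finger tab of the large cap's bin; turns with the tray. Each bin has such a tab, made for turning the tray, at the middle of its front, 60 degrees apart: upright steel sheet sticking out radially to radius 156 mm, 4 mm thick, 56 to 84 mm above the bench.
- large_cap: Large brass burner cap, 66 mm across, 20 mm high, 0.26 kg, loose in its bin, origin at the centre of its underside. The broadest part in the tray.
- small_cap: Small brass burner cap, 42 mm across, 16 mm high, loose in another bin; origin at the centre of its underside.
- knob: Black plastic control knob, 42 mm across, 24 mm high, loose in another bin; origin at the centre of its underside.
- foot_a: Black rubber stove foot, cone 32 mm across, 28 mm high, loose in another bin; origin at the centre of its underside.
- foot_b: A second such rubber foot, in the same bin as the first; origin at the centre of its underside.
- ring: Flat brass flame ring, 54 mm outside, 36 mm inside, 10 mm high, loose in another bin; origin at the centre of its underside.
- tap: Brass gas tap with a steel stem, lying, 62 mm long and 20 mm high, loose in another bin; origin on its underside below the body.
- pan_support: Dark steel pan support, ring 178 mm across with four bent-in prongs, 30 mm high, lying on the bench to the right of the tray; origin under its centre.
- screwdriver: Screwdriver with a black handle, 200 mm long, lying on the bench to the right of the tray; origin under its middle.
- wrench: Steel wrench, 190 mm long, lying on the bench to the right of the tray; origin under its middle.
- oil_bottle: White plastic oil bottle, 54 mm across, 130 mm high, standing beyond and to the right of the tray; origin under its centre.

How it is judged (in metres and radians):
On the way:
1. the fingers push the tray (contact force between the fingers and carousel above 0.1 N).
At the end, for the whole second after the job is handed in: The tray rests with the tab of the large cap's bin facing the stove: its root at most 18 mm (8 degrees) to either side of the line from the tray's axis to the burner's middle. All seven parts lie in their bins; the bench things are within 30 mm of where they were (x of cap_bin in the frame of stove between -0.018 and 0.018 m and y of cap_bin in the frame of stove above -0.3 m and velocity of joint tray between -0.05 and 0.05 rad/s and horizontal distance between large_cap and cap_bin below 0.075 m and height (world z) of large_cap between 0.04 and 0.068 m and height (world z) of small_cap between 0.04 and 0.068 m and height (world z) of knob between 0.04 and 0.068 m and height (world z) of foot_a between 0.04 and 0.068 m and height (world z) of foot_b between 0.04 and 0.068 m and height (world z) of ring between 0.04 and 0.068 m and height (world z) of tap between 0.04 and 0.068 m and distance of each of pan_support, screwdriver, wrench, oil_bottle from where it was at the start of the episode below 0.03 m); the robot touches nothing.
It fails at once if a part in the tray is lifted by more than 20 mm, or leaves the tray ((height (world z) of large_cap above 0.072 m or height (world z) of large_cap below 0.035 m) or (height (world z) of small_cap above 0.072 m or height (world z) of small_cap below 0.035 m) or (height (world z) of knob above 0.072 m or height (world z) of knob below 0.035 m) or (height (world z) of foot_a above 0.072 m or height (world z) of foot_a below 0.035 m) or (height (world z) of foot_b above 0.072 m or height (world z) of foot_b below 0.035 m) or (height (world z) of ring above 0.072 m or height (world z) of ring below 0.035 m) or (height (world z) of tap above 0.072 m or height (world z) of tap below 0.035 m)).
It fails at once if the large cap leaves its bin (horizontal distance between large_cap and cap_bin above 0.085 m).
It fails at once if the tray is spun roughly, faster than 2.5 rad/s (velocity of joint tray above 2.5 rad/s or velocity of joint tray below -2.5 rad/s).
It fails at once if a thing on the bench is shifted by more than 30 mm (distance of any of pan_support, screwdriver, wrench, oil_bottle from where it was at the start of the episode above 0.03 m).
It also fails if it takes over 72 s, if anything falls off the work surface, if the arm or the gripper's body presses on something with over 40 N, if the wrist force passes 120 N, or if a joint passes its speed limit or range.

ROBOT

A 6-joint arm with a two-finger parallel gripper is mounted at the origin on the work surface. World frame = base frame: x ahead of the robot, y to its left, z up, the work surface at z = 0. Lengths are in mm, angles in rad, forces in N, time in s.
With the tool pointing down it reaches from about 350 to 875 mm from the base axis. Payload 4.2 kg.
Tool frame: the origin (TCP) lies at the very end of the fingers, on their centre line; the grasp point (between the pads) lies 19 mm behind it; z points along the fingers, y is the line along which they close (so a half turn about z gives the same grasp; the last joint's range is limited). The gripper opens to 85 mm and grips with 20 to 120 N. Pads are 22 mm wide; open, the fingers measure 114 mm over their backs; the gripper's body (76 mm by 85 mm) begins 54 mm behind the grasp point. The pads swing forward as they close: fully open they stand 13 mm farther back than shut.
Start: joints at [-0.873, 0.385, 0.008, 0, -1.194, -0.259], TCP at [265.545, -565.76, 231.312] pointing down, gripper open.
Joint ranges: [-3.14, 3.14], [-1.21, 2.06], [-1.07, 1.41], [-3.16, 2.05], [-2.99, -0.16], [-3.1, 3.1]. Speed limits (rad/s): [2.79, 2.79, 3.14, 3.14, 3.14, 3.14].

INTERFACE

Orientations are given as a unit quaternion [x, y, z, w].
In Python, from bench import arm, optics gives the robot as it stands. The module is installed in compiled form; this text tells all that it offers.
- The arm moves only by the tool step_arm, never from a script. Its argument "motion" is a list of rows, each an object with "dr": the turn, a rotation vector about the tool's x, y, z in units of 8 degrees (1.0 is 8 degrees), a list of three; "slide": the shift along the tool's x, y, z in mm, a list of three; "jaw": the finger opening in mm, from 0 to 85.4. A call has exactly 8 rows; each row is the pose to reach, as a shift and turn from the pose commanded when the call began, along the tool's axes at that moment; what a row does not reach only later rows make up. A row lasts 1/8 s, in which the tool goes at most 62.5 mm and 10.7 degrees, less where a joint would pass 70% of its speed; a pose out of reach is approached as far as the arm can. A call with a gripper value outside its range is refused whole. The fingers move at their own pace and stop on an object; the grip force is fixed at half the most. Time passes only in rows, so rows that repeat a pose let the fingers close, or fill a call up. It gives the time, the measured TCP pose, the force, the opening and the grip force at its end, in the units of the state.
- arm.read_state(): the state, without advancing time (a new reading comes with each control period).
- optics.get_image(name): name is "scene" or "top"; returns the picture (384x512x3 uint8, blue, green, red); there is no depth.
- optics.camera_info(name): a dict with "camera_matrix" (3x3 intrinsics, pixels), "view" (4x4, takes a point from world to camera coordinates). Camera axes: x right, y up, looking along -z (the intrinsics and any distortion apply to the point x, -y, -z); pixel columns grow to the right and rows downward; lengths in mm; the calibration is good to about 2 mm. A picture is of the moment at which its call begins. camera_info takes no time and is no camera call.
- arm.job_done(): hands the job in; it is judged then, once.
The state is a dict: "clock": time; "joints": joint angles; "joint_vel": joint speeds; "joint_efforts": joint torques, N m; "position": TCP position; "ee_rot": TCP orientation; "contact_force": force on the tool from outside, world axes, zero at the start; "wrist_torque": the same for the moment, N m; "gripper_width": finger opening in mm; "grasp_force": force on a finger pad.
Only numpy, scipy, OpenCV 4.12 (cv2) and the standard library are available. Lean on these libraries where they do the work, as an engineer would, in place of code of your own. Each camera call takes 0.05 s, during which the arm holds its last target. There are 200 camera calls.

## Working session

There is one attempt and no reset: what is moved stays moved. The work goes in short steps, Python scripts to look and compute and a tool call to move; the robot and the scene stay as the last step left them, time stands still between calls to the robot, and variables do not carry over. Pictures are saved under pics/ and viewed, at most 10 in all, crops included, and the job is handed in when it is done.

Besides the shell and the picture viewer there is one more tool, called after "Request:" as a command line: name --argument value ..., lists and objects as JSON in quotes. step_arm: Moves the arm, as the interface text tells. Its arguments: {"type":"object","properties":{"motion":{"type":"array","items":{"type":"object","properties":{"dr":{"type":"array","items":{"type":"number"}},"slide":{"type":"array","items":{"type":"number"}},"jaw":{"type":"number"}}}}},"required":["motion"]}

```bash
mkdir -p pics
python3 - <<'E'
from bench import arm, optics
import cv2
for n in("scene","top"):
    cv2.imwrite(f"pics/{n}0.png",optics.get_image(n)); i=optics.camera_info(n); print(n,i)
print(arm.read_state())
E
```

```text
scene {'camera_matrix': array([[446.52262332,   0.        , 257.65793432],
       [  0.        , 446.52262332, 193.41534895],
       [  0.        ,   0.        ,   1.        ]]), 'view': array([[-8.57845778e-01,  5.13866404e-01, -6.47616016e-03,
         4.79818875e+02],
       [-4.05585931e-01, -6.69236520e-01,  6.22593392e-01,
         1.27242256e+02],
       [ 3.15595745e-01,  5.36715752e-01,  7.82518707e-01,
        -1.73603099e+03],
       [ 0.00000000e+00,  0.00000000e+00,  0.00000000e+00,
         1.00000000e+00]])}
top {'camera_matrix': array([[392.38747298,   0.        , 258.61632767],
       [  0.        , 392.38747298, 193.57346931],
       [  0.        ,   0.        ,   1.        ]]), 'view': array([[-7.15884727e-03, -9.99969430e-01, -3.14470858e-03,
        -3.56592368e+01],
       [ 9.99021521e-01, -7.28924336e-03,  4.36218633e-02,
        -5.01883102e+02],
       [-4.36434524e-02, -2.82934929e-03,  9.99043164e-01,
        -1.19441636e+03],
       [ 0.00000000e+00,  0.00000000e+00,  0.00000000e+00,
         1.00000000e+00]])}
{'clock': 0.1, 'joints': array([-8.73404173e-01,  3.85470160e-01,  6.79418281e-03, -4.14253848e-04,
       -1.19400943e+00, -2.58622861e-01]), 'joint_vel': array([ 8.64327846e-04, -1.35115086e-03,  2.76387637e-03,  1.80904489e-03,
        9.03074057e-05,  1.06168490e-03]), 'joint_efforts': array([-1.13328788e-03, -3.93319380e+01,  1.88928062e+01,  4.19799775e+00,
       -2.62337395e-03,  7.36330890e-06]), 'position': array([ 265.32622763, -565.32427485,  230.35219295]), 'ee_rot': array([-2.17554398e-01,  9.76047722e-01,  9.27232813e-04, -2.63552758e-04]), 'contact_force': array([-0.67853991,  0.75334972, -0.16422758]), 'wrist_torque': array([-0.01361766, -0.05439075, -0.00594498]), 'grasp_force': 0.0, 'gripper_width': 85.24961178652794}
```

View pics/top0.png

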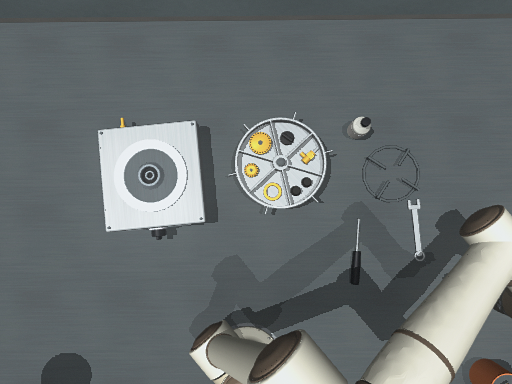

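View pics/scene0.png

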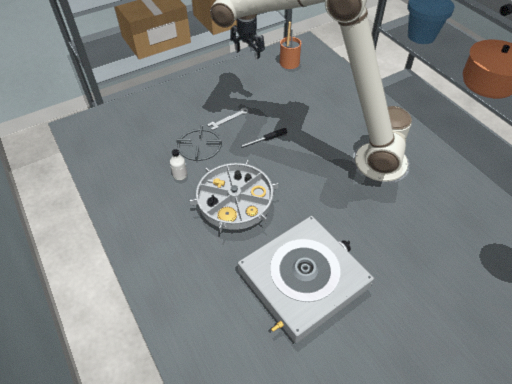

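The top view shows the stove burner at (149,175), the tray hub at (281,162) and the large cap at (260,142). The small cap is at (251,170). I'll enlarge the tray and stove to read them more closely.

```bash
cat > h.py <<'E'
import numpy as np, cv2
from bench import arm, optics
def w(n,u,v,z):
    i=optics.camera_info(n);K=i["camera_matrix"];V=i["view"]
    d=np.linalg.inv(K)@[u,v,1]; d=np.array([d[0],-d[1],-d[2]])
    R=V[:3,:3];c=-R.T@V[:3,3]; d=R.T@d
    return (c+d*(z-c[2])/d[2])[:2].round(1)
def crop(n,u,v,a,b,k,f):
    im=optics.get_image(n)[v:v+b,u:u+a]; cv2.imwrite(f,cv2.resize(im,None,fx=k,fy=k,interpolation=cv2.INTER_CUBIC))
E
python3 - <<'E'
from h import *
crop("top",220,100,120,120,5,"pics/t1.png")
crop("top",90,110,130,135,4,"pics/s1.png")
E
```

```text
(no output)
```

View pics/t1.png

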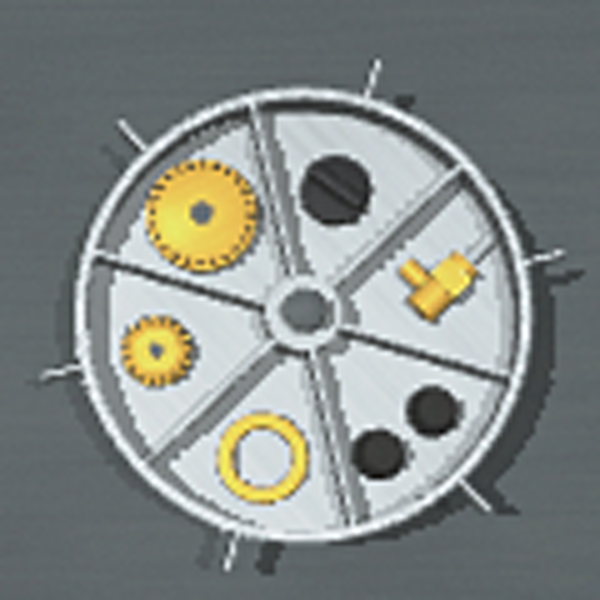

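View pics/s1.png

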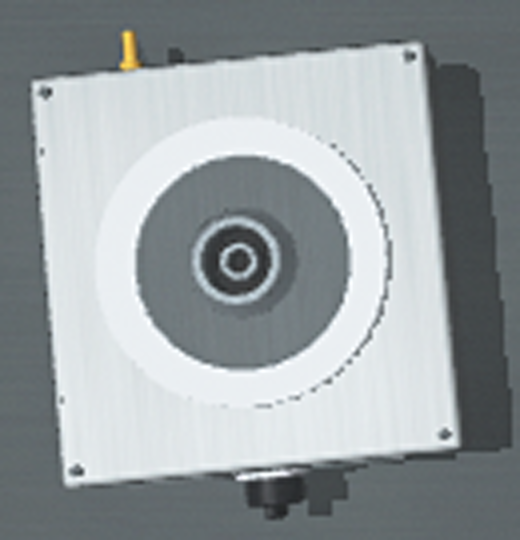

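The tray crop shows the large cap's tab tip at (120,122) and the opposite tab tip at (490,510). The small cap's tab tip is at (42,379). In the stove crop, the burner cup is at (237,261). Now I'll convert these to world positions.

Run:
```python
from h import *
t=lambda x,y,z:w("top",219.6+x/5,99.6+y/5,z)
s=lambda x,y,z:w("top",89.6+x/4,109.6+y/4,z)
T={k:t(*v,84) for k,v in dict(large=(120,122),small=(42,379),ring=(228,570),feet=(490,510),tap=(565,254),knob=(378,60)).items()}
C=np.mean(list(T.values()),axis=0); B=s(237,261,104)
print("C",C,"B",B,np.hypot(*(B-C)))
for k in T: d=T[k]-C; print(k,T[k],np.degrees(np.arctan2(d[1],d[0])),np.hypot(*d))
d=B-C;print("goal",np.degrees(np.arctan2(d[1],d[0])))
print("stove corners",[s(*p,86) for p in((32,80),(420,42),(460,448),(66,486))])
print("bottle",w("top",359,130,40),"pan",w("top",390,173,15),"driver",w("top",355,285,15),w("top",358,220,10),"wrench",w("top",414,200,5))
```

```text
C [ 587.7  -103.05] B [553.1 272.1] 376.7421963359029
large [701.3   2.7] 42.95039889840557 155.2031652383417
small [551.7  48.7] 103.34569791455306 155.96173408884627
ring [440.6 -58. ] 162.97257010045695 153.84379252995544
feet [ 474.  -209.3] -136.9399428564315 155.61732712008643
tap [ 622.1 -254.7] -77.21941459929818 155.50267682583473
knob [ 736.5 -147.7] -16.702776758389586 155.3546346267147
goal 95.26946929699362
stove corners [array([687.7, 426.8]), array([713.4, 145. ]), array([418.9, 116.2]), array([393.7, 399.2])]
bottle [ 690.1 -343.5] pan [ 561.6 -442.4] driver [ 222.2 -329.2] [ 418.4 -343.1] wrench [ 478.6 -517.8]
```

```bash
cat >> h.py <<'E'
C=np.array([587.7,-103.05])
def polar(r,a): a=np.radians(a); return C+r*np.array([np.cos(a),np.sin(a)])
def rows(p0,yaw0,pts):  # tool down: x at yaw, y at yaw-90, z down
    a=np.radians(yaw0)
    for x,y,z,yaw in pts:
        dx,dy=x-p0[0],y-p0[1]
        print(np.round([dx*np.cos(a)+dy*np.sin(a),dx*np.sin(a)-dy*np.cos(a),p0[2]-z],1),"drz",round((yaw0-yaw)/8,2))
E
python3 - <<'E'
from h import *
P=[265.5,-565.8,231.3]; q=arm.read_state()["ee_rot"]
yaw=np.degrees(np.arctan2(2*q[0]*q[1],1-2*q[1]**2));print(yaw)
rows(P,yaw%360,[(*polar(151,145),231,145)])
rows((*polar(151,145),231),145,[(*polar(151,145),64,145)]+[(*polar(150,a),64,a) for a in range(148,210,6)])
E
```

```text
-154.8672479946435
[-4.13e+02  4.13e+02  3.00e-01] drz 7.52
[  0.   0. 167.] drz 0.0
[ -1.2  -7.9 167. ] drz -0.38
[ -2.8 -23.5 167. ] drz -1.12
[ -6.1 -38.8 167. ] drz -1.88
[-11.  -53.8 167. ] drz -2.62
[-17.3 -68.1 167. ] drz -3.38
[-25.2 -81.7 167. ] drz -4.12
[-34.4 -94.4 167. ] drz -4.88
[ -44.9 -106.1  167. ] drz -5.62
[ -56.6 -116.6  167. ] drz -6.38
[ -69.3 -125.8  167. ] drz -7.12
[ -82.9 -133.7  167. ] drz -7.88
```

Request:
step_arm --motion '[{"slide":[-25,25,0],"dr":[0,0,0.9],"jaw":0},{"slide":[-65,65,0],"dr":[0,0,1.8],"jaw":0},{"slide":[-105,105,0],"dr":[0,0,2.8],"jaw":0},{"slide":[-145,145,0],"dr":[0,0,3.8],"jaw":0},{"slide":[-185,185,0],"dr":[0,0,4.8],"jaw":0},{"slide":[-225,225,0],"dr":[0,0,5.8],"jaw":0},{"slide":[-265,265,0],"dr":[0,0,6.8],"jaw":0},{"slide":[-300,300,0],"dr":[0,0,7.5],"jaw":0}]'

```text
clock: 1.2
position: [409.9, -164.8, 231.5]
ee_rot: [0.301, 0.954, 0.0, 0.0]
contact_force: [1.3, -0.5, -0.0]
gripper_width: 0.3
grasp_force: 0.0
```

```bash
cat >> h.py <<'E'
def now():
    s=arm.read_state();q=s["ee_rot"];y=np.degrees(np.arctan2(2*q[0]*q[1],1-2*q[1]**2))%360
    print(s["clock"],s["position"].round(1),round(y,1),q.round(3),s["contact_force"].round(1),s["gripper_width"]);return s["position"],y
E
python3 - <<'E'
from h import *
p,y=now(); rows(p,y,[(*polar(151,145),231,145),(*polar(151,145),64,145)])
E
```

```text
1.2 [ 409.9 -164.8  231.5] 145.0 [0.301 0.954 0.    0.   ] [ 1.3 -0.5 -0. ] 0.2830592480595447
[ 40.9 152.6   0.5] drz -0.0
[ 40.9 152.6 167.5] drz -0.0
```

Request:
step_arm --motion '[{"slide":[13,50,0],"dr":[0,0,0],"jaw":0},{"slide":[27,100,0],"dr":[0,0,0],"jaw":0},{"slide":[41,152,0],"dr":[0,0,0],"jaw":0},{"slide":[41,152,0],"dr":[0,0,0],"jaw":0},{"slide":[41,152,20],"dr":[0,0,0],"jaw":0},{"slide":[41,152,50],"dr":[0,0,0],"jaw":0},{"slide":[41,152,80],"dr":[0,0,0],"jaw":0},{"slide":[41,152,100],"dr":[0,0,0],"jaw":0}]'

```text
clock: 2.2
position: [461.8, -19.5, 130.0]
ee_rot: [0.3, 0.954, -0.0, -0.001]
contact_force: [-0.1, 0.3, -0.0]
gripper_width: 0.0
grasp_force: 0.0
```

Run:
```python
from h import *
p,y=now(); rows(p,y,[(*polar(151,145),64,145)])
crop("top",170,60,200,150,4,"pics/t2.png")
```

```text
2.2 [461.8 -19.5 130. ] 145.1 [ 0.3    0.954 -0.    -0.001] [-0.1  0.3 -0. ] 0.024342152952830147
[-0.   3.8 66. ] drz 0.01
```

View pics/t2.png

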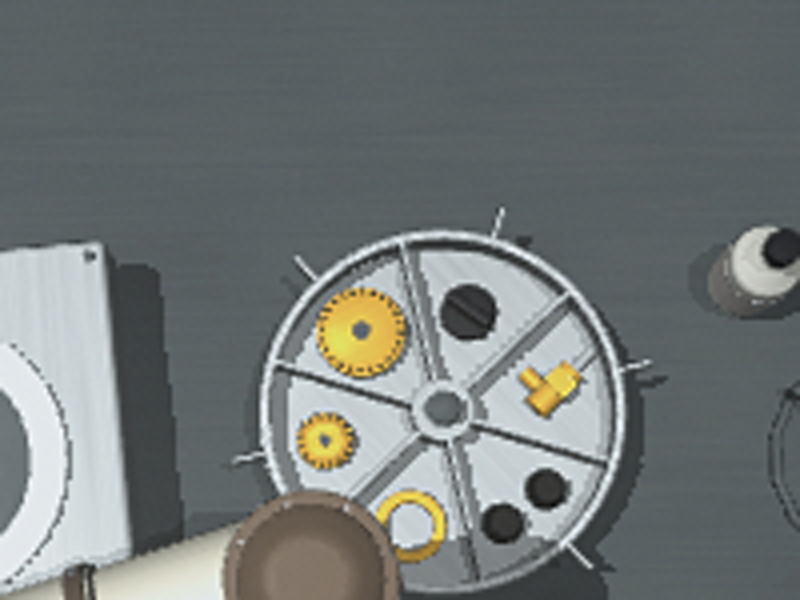

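The hand is beside the rim, between the small cap's tab and the ring's tab, and the tray hasn't moved. The large cap's tab tip is still at crop (297,258). I'll go down to tab height.

Request:
step_arm --motion '[{"slide":[0,3,15],"dr":[0,0,0],"jaw":0},{"slide":[0,3,30],"dr":[0,0,0],"jaw":0},{"slide":[0,3,45],"dr":[0,0,0],"jaw":0},{"slide":[0,3,58],"dr":[0,0,0],"jaw":0},{"slide":[0,3,66],"dr":[0,0,0],"jaw":0},{"slide":[0,3,66],"dr":[0,0,0],"jaw":0},{"slide":[0,3,66],"dr":[0,0,0],"jaw":0},{"slide":[0,3,66],"dr":[0,0,0],"jaw":0}]'

```text
clock: 3.25
position: [465.0, -16.0, 65.8]
ee_rot: [0.299, 0.954, 0.0, 0.001]
contact_force: [0.1, 0.3, 0.1]
gripper_width: 0.1
grasp_force: 0.0
```

Run:
```python
from h import *
p,y=now(); d=p[:2]-C; print(np.hypot(*d),np.degrees(np.arctan2(d[1],d[0])))
rows(p,y,[(*polar(150,a),64,a) for a in range(147,178,3)])
```

```text
3.25 [465.  -16.   65.8] 145.2 [0.299 0.954 0.    0.001] [0.1 0.3 0.1] 0.10980223813596196
150.45722233713735 144.63746112480183
[-0.5 -6.2  1.8] drz -0.23
[ -1.  -14.    1.8] drz -0.61
[ -1.9 -21.8   1.8] drz -0.98
[ -3.1 -29.6   1.8] drz -1.36
[ -4.8 -37.3   1.8] drz -1.73
[ -6.9 -44.8   1.8] drz -2.11
[ -9.4 -52.3   1.8] drz -2.48
[-12.2 -59.6   1.8] drz -2.86
[-15.5 -66.7   1.8] drz -3.23
[-19.1 -73.7   1.8] drz -3.61
[-23.  -80.5   1.8] drz -3.98
```

Request:
step_arm --motion '[{"slide":[-0.5,-6,1],"dr":[0,0,-0.23],"jaw":0},{"slide":[-1,-14,1],"dr":[0,0,-0.6],"jaw":0},{"slide":[-2,-22,1],"dr":[0,0,-1],"jaw":0},{"slide":[-3,-29.5,1],"dr":[0,0,-1.35],"jaw":0},{"slide":[-5,-37,1],"dr":[0,0,-1.7],"jaw":0},{"slide":[-7,-45,1],"dr":[0,0,-2.1],"jaw":0},{"slide":[-9.5,-52,1],"dr":[0,0,-2.5],"jaw":0},{"slide":[-12,-59.5,1],"dr":[0,0,-2.85],"jaw":0}]'

```text
clock: 4.25
position: [440.9, -71.8, 64.8]
ee_rot: [0.104, 0.995, 0.0, 0.001]
contact_force: [0.3, 0.5, 0.1]
gripper_width: -0.1
grasp_force: 0.2
```

Run:
```python
from h import *
p,y=now(); d=p[:2]-C; print(np.hypot(*d),np.degrees(np.arctan2(d[1],d[0])))
rows(p,y,[(*polar(150,a),64,a) for a in range(171,195,3)])
crop("top",220,100,120,120,5,"pics/t3.png")
```

```text
4.25 [440.9 -71.8  64.8] 168.1 [0.104 0.995 0.    0.001] [0.3 0.5 0.1] -0.0641501298262457
150.07130471890662 167.99594019214402
[-0.3 -7.9  0.8] drz -0.37
[ -0.9 -15.7   0.8] drz -0.74
[ -1.9 -23.5   0.8] drz -1.12
[ -3.3 -31.2   0.8] drz -1.49
[ -5.1 -38.8   0.8] drz -1.87
[ -7.4 -46.4   0.8] drz -2.24
[-10.  -53.8   0.8] drz -2.62
[-13.  -61.    0.8] drz -2.99
```

View pics/t3.png

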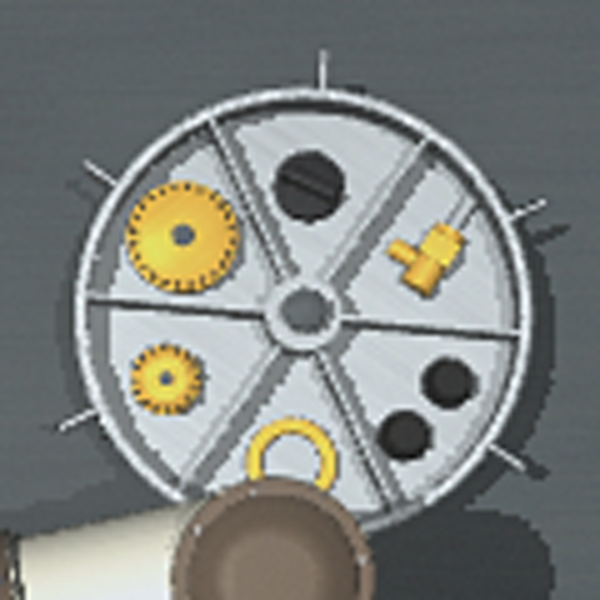

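The tray is turning with the finger. The large cap's tab tip is now at crop (85,161) and the knob's tab at (323,52), about 12.5° so far. About 40° remains, so I'll push on to a finger angle of about 208°.

Request:
step_arm --motion '[{"slide":[-0.3,-8,0],"dr":[0,0,-0.37],"jaw":0},{"slide":[-1,-15.5,0],"dr":[0,0,-0.75],"jaw":0},{"slide":[-2,-23.5,0],"dr":[0,0,-1.1],"jaw":0},{"slide":[-3.3,-31,0],"dr":[0,0,-1.5],"jaw":0},{"slide":[-5,-39,0],"dr":[0,0,-1.85],"jaw":0},{"slide":[-7.4,-46.5,0],"dr":[0,0,-2.25],"jaw":0},{"slide":[-10,-54,0],"dr":[0,0,-2.6],"jaw":0},{"slide":[-13,-61,0],"dr":[0,0,-3],"jaw":0}]'

```text
clock: 5.3
position: [440.6, -134.2, 64.6]
ee_rot: [-0.105, 0.995, 0.0, 0.0]
contact_force: [-0.1, 0.6, -0.3]
gripper_width: -0.1
grasp_force: 0.3
```

Run:
```python
from h import *
p,y=now(); d=p[:2]-C; print(np.hypot(*d),np.degrees(np.arctan2(d[1],d[0])))
rows(p,y,[(*polar(150,a),64,a) for a in (195,198,201,204,205,206,207)])
```

```text
5.3 [ 440.6 -134.2   64.6] 192.0 [-0.105  0.995  0.     0.   ] [-0.1  0.6 -0.3] -0.10756039722216583
150.3217268296331 -168.0381617906536
[-0.5 -8.   0.6] drz -0.37
[ -1.1 -15.8   0.6] drz -0.75
[ -2.2 -23.6   0.6] drz -1.12
[ -3.6 -31.3   0.6] drz -1.5
[ -4.2 -33.8   0.6] drz -1.62
[ -4.8 -36.4   0.6] drz -1.75
[ -5.4 -38.9   0.6] drz -1.87
```

Request:
step_arm --motion '[{"slide":[-0.5,-8,0],"dr":[0,0,-0.37],"jaw":0},{"slide":[-1,-16,0],"dr":[0,0,-0.75],"jaw":0},{"slide":[-2,-23.5,0],"dr":[0,0,-1.1],"jaw":0},{"slide":[-3.5,-31,0],"dr":[0,0,-1.5],"jaw":0},{"slide":[-4.2,-34,0],"dr":[0,0,-1.6],"jaw":0},{"slide":[-4.8,-36.5,0],"dr":[0,0,-1.75],"jaw":0},{"slide":[-5.4,-39,0],"dr":[0,0,-1.87],"jaw":0},{"slide":[-5.4,-39,0],"dr":[0,0,-1.87],"jaw":0}]'

```text
clock: 6.3
position: [453.9, -171.3, 64.4]
ee_rot: [-0.233, 0.973, -0.0, 0.0]
contact_force: [0.1, -0.5, -0.2]
gripper_width: 0.3
grasp_force: 0.0
```

Run:
```python
from h import *
p,y=now(); d=p[:2]-C; print(np.hypot(*d),np.degrees(np.arctan2(d[1],d[0])))
crop("top",220,100,120,120,5,"pics/t4.png")
```

```text
6.3 [ 453.9 -171.3   64.4] 206.9 [-0.233  0.973 -0.     0.   ] [ 0.1 -0.5 -0.2] 0.29712889962951144
150.16942096783092 -152.98548872398038
```

View pics/t4.png

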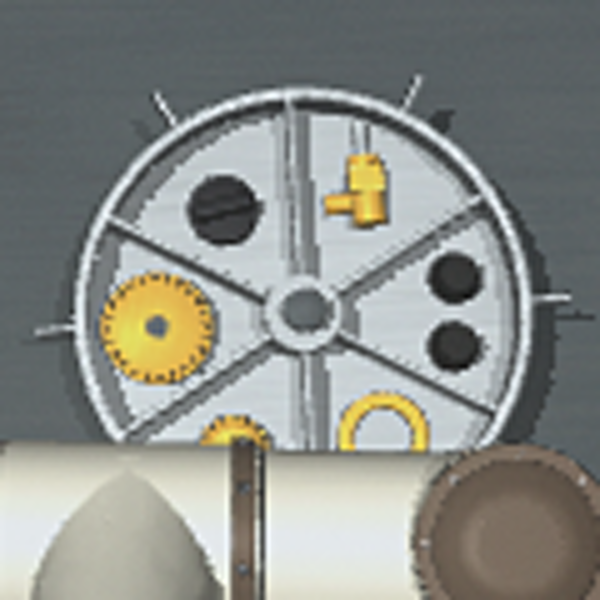

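The large cap's tab tip is at crop (36,333), and the opposite one is at (571,299). I'll check the angle and plan the retreat.

Run:
```python
from h import *
t=lambda x,y,z:w("top",219.6+x/5,99.6+y/5,z)
for p in((36,333),(571,299),(155,92),(420,76)):
    d=t(*p,84)-C; print(np.degrees(np.arctan2(d[1],d[0])))
d=t(36,333,84)-t(571,299,84);print(np.degrees(np.arctan2(d[1],d[0])))
p,y=now(); rows(p,y,[(*polar(155,200),64,y),(*polar(155,200),200,y)])
```

```text
93.43252574483117
-87.00373068776706
33.08531814103528
-26.350615692419428
93.21465539541124
6.35 [ 453.8 -171.2   64.3] 206.9 [-0.233  0.973 -0.    -0.   ] [-0.5 -0.4 -0.5] -0.06806897871630306
[ 3.6 18.8  0.3] drz 0.0
[   3.6   18.8 -135.7] drz 0.0
```

The tab is at about 93.3° and the goal is 95.3°. I'll nudge it 4 mm more, back off from the tab, and lift.

Request:
step_arm --motion '[{"slide":[-0.3,-2.5,0],"dr":[0,0,-0.1],"jaw":0},{"slide":[-0.5,-5,0],"dr":[0,0,-0.2],"jaw":0},{"slide":[-0.5,-5,0],"dr":[0,0,-0.2],"jaw":0},{"slide":[2,3,0],"dr":[0,0,0],"jaw":0},{"slide":[5,15,0],"dr":[0,0,0],"jaw":0},{"slide":[5,15,0],"dr":[0,0,0],"jaw":0},{"slide":[5,15,-30],"dr":[0,0,0],"jaw":0},{"slide":[5,15,-60],"dr":[0,0,0],"jaw":0}]'

```text
clock: 7.35
position: [442.6, -160.1, 124.9]
ee_rot: [-0.233, 0.972, -0.0, -0.0]
contact_force: [0.6, 0.5, -0.4]
gripper_width: 0.4
grasp_force: 0.0
```

Request:
step_arm --motion '[{"slide":[0,0,-40],"dr":[0,0,0],"jaw":0},{"slide":[0,0,-80],"dr":[0,0,0],"jaw":0},{"slide":[0,0,-110],"dr":[0,0,0],"jaw":0},{"slide":[30,-30,-110],"dr":[0,0,0],"jaw":0},{"slide":[60,-70,-110],"dr":[0,0,0],"jaw":0},{"slide":[80,-110,-110],"dr":[0,0,0],"jaw":0},{"slide":[80,-150,-110],"dr":[0,0,0],"jaw":0},{"slide":[80,-150,-110],"dr":[0,0,0],"jaw":0}]'

```text
clock: 8.35
position: [439.6, -332.0, 233.5]
ee_rot: [-0.231, 0.973, 0.0, -0.0]
contact_force: [-0.6, -0.2, -0.3]
gripper_width: 0.1
grasp_force: 0.0
```

Run:
```python
from h import *
now()
crop("top",90,90,250,150,3,"pics/t5.png")
```

```text
8.35 [ 439.6 -332.   233.5] 206.8 [-0.231  0.973  0.    -0.   ] [-0.6 -0.2 -0.3] 0.10904530338227707
```

View pics/t5.png

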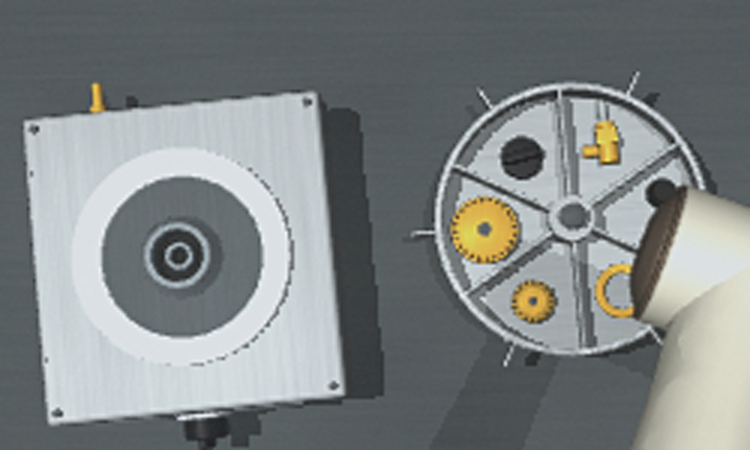

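The hand is clear and every visible part lies in its bin. The large cap's tab tip is at crop (413,234), pointing at the burner at (178,255). I'll check the angle and hand in.

Run:
```python
from h import *
t=lambda x,y,z:w("top",89.7+x/3,89.7+y/3,z)
e=[]
for p,o in(((413,234),0),((480,91),60),((636,73),120),((507,364),-60)):
    d=t(*p,84)-C; e.append(np.degrees(np.arctan2(d[1],d[0]))+o)
print(e)
if abs(np.median(e)-95.3)<4: print(arm.job_done())
```

```text
[np.float64(95.10183451024342), np.float64(95.10865891571835), np.float64(95.84806387548663), np.float64(95.48959654750962)]
the job is handed in; nothing more can be done
None
```

I turned the tray about 52° until the large cap's bin faced the stove; its tab measured about 95.3° against a goal of 95.3°. I then moved the hand clear and handed in the job, and no verdict came back.

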